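# Clear and load the varnish curing box

## Task

Get the varnish curing box ready for its next batch: pinch the two red catch buttons on the cover's handle together, lift the amber cover off and set it down flat on the table, then scrape all the loose wood chips off the bed into the chip pan with the sanding block, without picking chips out with the fingers, and lay the block back on the table. Then lay every key fob flat on the clean bed, side by side, and put the cover back on over them, fully down, with both catches sprung out under their keepers; leave the jar and the mug alone.

Things in the scene. Friction and masses are not known exactly. Their poses are not given: they have to be found in the camera images.
- curing_box: fixed grey box, the varnish curing box, turned by its yaw; origin at the centre of its underside, z up. Its flat steel bed is 40 mm above the origin, 140 mm in x by 150 mm in y (-75 to +75 mm). The -y edge of the bed is open: chips pushed over it drop into the chip pan, whose rim is 10 mm lower than the bed
- pan (a point): middle of the chip pan's floor, fixed to the curing box on its -y side: an open aluminium tray, inside 90 mm in x by 67 mm in y (box y -75 to -142 mm), floor 4 mm and rim 30 mm above the table
- keeper (a point): middle of the inner edge of the keeper on the box's +x side (a mirror twin stands on its -x side): dark steel bracket 40 mm long in y; its lip overhangs the bed from 62 to 53 mm off the box's centre line, 16 to 21.5 mm above the bed; this point is at the lip's underside
- guide (a point): one of four black guides at the sides of the bed, 39.5 mm either side of the centre line in x and 38 to 56 mm either side of the middle in y, 13 mm tall and flared outward at the top: the cover's walls go between them with 2.5 mm play each side. The bed between them, 79 mm wide, is clear
- cover: loose amber see-through hood with a black handle and two red catches, 0.29 kg; 74 mm in x by 134 mm in y outside, walls 3 mm, open below, 30 mm of room inside, roof top 34 mm up; origin at the centre of its underside. Starts fitted and caught; fitted, its origin is 40 mm above the box's, centred, x axes parallel (either way round)
- handle (a point): middle of the cover's handle, 62 mm above the cover's underside: a black block 26 mm in x by 30 mm in y, up to 80 mm, with a red catch pad on its +x and -x sides. Squeeze both pads fully in between two fingers and the cover lifts straight off, held by the pads; lower it again with the pads squeezed in, then let go
- tab (a point): foot of the red arm of catch_back (catch_front has a mirror twin). The arms run out over the roof (top 40 mm above the cover's underside) and down outside the walls to tabs 6 to 12 mm above the underside that reach 59 mm from the cover's z axis when out, 49 mm when in. Out, they lie under the keepers' lips and hold the cover down (4 mm of play)
- catch_front (a joint): spring catch on the cover's own -x side, slides along the cover's x; value in m: 0 sprung out, 0.010 pushed fully in toward the handle (1.5 N to start, 4.5 N at the end). Its red finger pad, 26 mm wide (y), stands 46 to 80 mm above the cover's underside; its outer face is 33 mm from the cover's z axis when out, 23 mm when in
- catch_back (a joint): spring catch on the cover's own +x side, slides along the cover's x; value in m: 0 sprung out, 0.010 pushed fully in toward the handle (1.5 N to start, 4.5 N at the end). Its red finger pad, 26 mm wide (y), stands 46 to 80 mm above the cover's underside; its outer face is 33 mm from the cover's z axis when out, 23 mm when in
- scraper_block: brown wooden-looking sanding block, 39 mm in its x by 65 mm in its y by 28 mm tall, 60 g; origin at the centre of its underside; starts flat on the table to the right of the curing box, on the strip in front of the crate of houses (whose front is at x = 0.525 m, for y below -0.23 m), where nothing else but the fobs lies
- fob_1: light wooden key fob, a flat bar with rounded ends, 20x50x8 mm, long side along its own y; origin at the centre of its underside; starts lying flat on the table to the right of the curing box; may be absent
- fob_2: light wooden key fob, a flat bar with rounded ends, 20x50x8 mm, long side along its own y; origin at the centre of its underside; starts lying flat on the table to the right of the curing box; may be absent
- fob_3: light wooden key fob, a flat bar with rounded ends, 20x50x8 mm, long side along its own y; origin at the centre of its underside; starts lying flat on the table to the right of the curing box; may be absent
- chip_1: loose dark wood chip, about 13x11x6 mm, lying on the bed at the start, at least 25 mm from its +y edge and within 28 mm of its centre line in x; origin at the centre of its underside; may be absent
- chip_2: loose dark wood chip, about 15x10x6 mm, lying on the bed at the start, at least 25 mm from its +y edge and within 28 mm of its centre line in x; origin at the centre of its underside; may be absent
- chip_3: loose dark wood chip, about 13x11x6 mm, lying on the bed at the start, at least 25 mm from its +y edge and within 28 mm of its centre line in x; origin at the centre of its underside; may be absent
- chip_4: loose dark wood chip, about 15x10x6 mm, lying on the bed at the start, at least 25 mm from its +y edge and within 28 mm of its centre line in x; origin at the centre of its underside; may be absent
- chip_5: loose dark wood chip, about 13x11x6 mm, lying on the bed at the start, at least 25 mm from its +y edge and within 28 mm of its centre line in x; origin at the centre of its underside; may be absent
- jar: pale turned wooden jar with a knob lid, 47 mm across, 73 mm tall, bystander at the left; between it and the curing box the front strip of the table (x up to 0.53 m, y 0.26 to 0.42 m) is clear for the cover; origin at the centre of its underside
- mug: white dotted mug, 93 mm tall, bystander at the left; origin at the centre of its underside

How it is judged (in metres and radians):
On the way, in this order (a step that is already met when the one before it is completed fails the run):
1. both catches are pinched in while the cover is still fitted (value of joint each of catch_front, catch_back above 0.006 m and x of cover in the frame of curing_box between -0.004 and 0.004 m and y of cover in the frame of curing_box between -0.01 and 0.01 m and z of cover in the frame of curing_box between 0.037 and 0.0425 m and angle between cover's own z axis and vertical below 0.06 rad and angle between the x axis of cover and the x axis of curing_box, either way round below 0.1 rad), for 0.05 s.
2. the cover stands flat on the table, off the curing box (height (world z) of cover below 0.012 m and angle between cover's own z axis and vertical below 0.1 rad and horizontal distance between cover and curing_box above 0.11 m), for 0.2 s.
3. the sanding block is brought down onto the bed (x of scraper_block in the frame of curing_box between -0.06 and 0.06 m and y of scraper_block in the frame of curing_box between -0.09 and 0.09 m and z of scraper_block in the frame of curing_box between 0.036 and 0.05 m), for 0.1 s.
4. all chips lie in the chip pan (x of chip_1 in the frame of curing_box between -0.047 and 0.047 m and y of chip_1 in the frame of curing_box between -0.147 and -0.073 m and z of each of chip_1, chip_2, chip_3, chip_4, chip_5 in the frame of curing_box below 0.032 m and x of chip_2 in the frame of curing_box between -0.047 and 0.047 m and y of chip_2 in the frame of curing_box between -0.147 and -0.073 m and x of chip_3 in the frame of curing_box between -0.047 and 0.047 m and y of chip_3 in the frame of curing_box between -0.147 and -0.073 m and x of chip_4 in the frame of curing_box between -0.047 and 0.047 m and y of chip_4 in the frame of curing_box between -0.147 and -0.073 m and x of chip_5 in the frame of curing_box between -0.047 and 0.047 m and y of chip_5 in the frame of curing_box between -0.147 and -0.073 m), for 0.2 s.
5. all key fobs lie flat on the bed, the sanding block is off the curing box (x of fob_1 in the frame of curing_box between -0.03 and 0.03 m and y of fob_1 in the frame of curing_box between -0.063 and 0.063 m and z of fob_1 in the frame of curing_box between 0.036 and 0.044 m and angle between each of fob_1, fob_2, fob_3's own z axis and vertical below 0.15 rad and x of fob_2 in the frame of curing_box between -0.03 and 0.03 m and y of fob_2 in the frame of curing_box between -0.063 and 0.063 m and z of fob_2 in the frame of curing_box between 0.036 and 0.044 m and x of fob_3 in the frame of curing_box between -0.03 and 0.03 m and y of fob_3 in the frame of curing_box between -0.063 and 0.063 m and z of fob_3 in the frame of curing_box between 0.036 and 0.044 m and height (world z) of scraper_block below 0.036 m and (y of scraper_block in the frame of curing_box below -0.16 m or y of scraper_block in the frame of curing_box above 0.09 m or x of scraper_block in the frame of curing_box below -0.085 m or x of scraper_block in the frame of curing_box above 0.085 m)), for 0.2 s.
At the end, for the whole second after the job is handed in: Cover fitted (x within 4 mm, y within 10 mm of the middle, height 37 to 42.5 mm, tilt under 0.06 rad), catches under 2.5 mm; every chip in the pan; every fob flat on the bed (x within 30, y within 63 mm, not stacked); block down on the table, off the box and its pan; all at rest (all of step 4 and all of step 5 and x of cover in the frame of curing_box between -0.004 and 0.004 m and y of cover in the frame of curing_box between -0.01 and 0.01 m and z of cover in the frame of curing_box between 0.037 and 0.0425 m and angle between cover's own z axis and vertical below 0.06 rad and angle between the x axis of cover and the x axis of curing_box, either way round below 0.1 rad and value of joint each of catch_front, catch_back below 0.0025 m and linear speed of each of cover, scraper_block below 0.02 m/s); the robot touches nothing.
It fails at once if a chip is picked or pressed with the fingers (over 6 N) (contact force between the fingers and chip_1 above 6 N or contact force between the fingers and chip_2 above 6 N or contact force between the fingers and chip_3 above 6 N or contact force between the fingers and chip_4 above 6 N or contact force between the fingers and chip_5 above 6 N).
It fails at once if the jar or the mug is shifted by more than 30 mm (distance of any of jar, mug from where it was at the start of the episode above 0.03 m).
Of chip_1, chip_2, chip_3, chip_4, chip_5 only 3 to 5 are there at a start; the rules pass over those that are not, and their reading is None.
Of fob_1, fob_2, fob_3 only 2 to 3 are there at a start; the rules pass over those that are not, and their reading is None.
At some moment in a run one of scraper_block may be knocked a few centimetres aside while the robot is not near it.
Once in a run the grip may slacken for a moment while it holds something.
It also fails if it takes over 208 s, if anything falls off the work surface, if the arm or the gripper's body presses on something with over 40 N, if the wrist force passes 120 N, or if a joint passes its speed limit or range.

## Robot

A 6-joint arm with a two-finger parallel gripper is mounted at the origin on a cart in front of the work surface, level with it; the furniture and walls round the work are solid. World frame = base frame: x ahead of the robot, y to its left, z up, the work surface at z = 0. Lengths are in mm, angles in rad, forces in N, time in s.
With the tool pointing down it reaches from about 250 to 775 mm from the base axis. Payload 8.9 kg.
Tool frame: the origin (TCP) lies on the centre line of the jaws, within the pads' length; the fingertips stand 22 mm ahead of it and the grasp point (between the pads) lies 3 mm ahead of it (bot.finger_overhang is the distance from the TCP to the fingertips, in mm); z points along the fingers, y is the direction in which the jaws open and shut (so a half turn about z gives the same grasp; the last joint's range is limited). The gripper opens to 85 mm and grips with 20 to 120 N. Pads are 22 mm wide; open, the fingers measure 114 mm over their backs; the gripper's body (76 mm by 85 mm) begins 54 mm behind the grasp point. The pads swing forward as they close: fully open they stand 13 mm farther back than shut.
Start: joints at [0.998, 0.291, -0.153, 1.127, 0, 1.431], TCP at [220.663, 476.373, 253.305] pointing down, gripper open.
Joint ranges: [-2.52, 2.52], [-0.91, 1.74], [-1.3, 1.37], [-1.96, 2.02], [-1.52, 1.47], [-3.14, 3.14]. Speed limits (rad/s): [2.22, 2.22, 2.79, 3.14, 3.14, 3.14].

## Interface

Orientations are given as [roll, pitch, yaw] about the fixed x, y, z axes, in that order (R = Rz(yaw) Ry(pitch) Rx(roll)).
In Python, from rig import bot gives the robot as it stands. The module is installed in compiled form; this text tells all that it offers.
- The arm moves only by the shell command python3 -m handwheel 'ROWS' [FORCE]. ROWS is JSON, a list of rows, each a list of 7 numbers: the gripper's target within -1 to 1 (shut at 1, half-way at 0, fully open at -1), then the shift along the tool's x, y, z in units of 50 mm (1.0 is 50 mm), then the turn, a rotation vector about the tool's x, y, z in units of 8 degrees (1.0 is 8 degrees). A call has 1 to 20 rows; each row is the pose to reach, as a shift and turn from the pose measured when the call began, along the tool's axes at that moment; what a row does not reach only later rows make up. A row lasts 1/10 s, in which the tool goes at most 50 mm and 8.59 degrees, less where a joint would pass 70% of its speed; a pose out of reach is approached as far as the arm can. A call with a gripper value outside its range is refused whole. The fingers move at their own pace and stop on an object; FORCE is the grip in N (left out, the last holds). Time passes only in rows, so rows that repeat a pose let the fingers close. It gives the time, the measured TCP pose, the force and the opening at its end, in the units of the state.
- bot.get_obs(): the state, without advancing time (a new reading comes with each control period).
- bot.capture(name): name is "side" or "top"; returns a dict with "image" (420x560x3 uint8, red, green, blue), "mtx" (3x3 intrinsics, pixels), "xyz" and "attitude" of the camera in the world. Camera axes: x right, y up, looking along -z (the intrinsics and any distortion apply to the point x, -y, -z); pixel columns grow to the right and rows downward; lengths in mm; the calibration is good to about 2 mm. A picture is of the moment at which its call begins. There is no depth.
- bot.hand_in(): hands the job in, once; it reports no verdict.
The state is a dict: "clock": time; "joint_pos": joint angles; "dq": joint speeds; "effort": joint torques, N m; "position": TCP position; "tool_rot": TCP orientation; "force": force on the tool from outside, world axes, zero at the start; "ft_torque": the same for the moment, N m; "opening": finger opening in mm.
Only numpy, scipy, OpenCV 4.12 (cv2) and the standard library are available. Lean on these libraries where they do the work, as an engineer would, in place of code of your own. Each camera call takes 0.05 s, during which the arm holds its last target. There are 200 camera calls.

## Working session

There is one attempt and no reset: what is moved stays moved. The work goes in short steps, Python scripts to look and compute and a shell command to move; the robot and the scene stay as the last step left them, time stands still between calls to the robot, and variables do not carry over. Pictures are saved under pics/ and viewed, on a budget of 14 in all, crops included, one or two more only if the job needs it, and the job is handed in when it is done.

```bash
mkdir -p pics; cat > h.py <<'E'
import numpy as np, cv2
from rig import bot
from scipy.spatial.transform import Rotation as R
def snap(name,fn=None):
    c=bot.capture(name)
    if fn: cv2.imwrite('pics/'+fn,c['image'][:,:,::-1])
    return c
def rot(c):
    a=np.array(c['attitude'],float)
    return R.from_euler('xyz',a).as_matrix() if a.size==3 else (a if a.shape==(3,3) else None)
def ray(c,u,v,z):
    K=np.array(c['mtx']);d=np.linalg.inv(K)@np.array([u,v,1.]);d=rot(c)@np.array([d[0],-d[1],-d[2]])
    o=np.array(c['xyz'],float);return o+d*(z-o[2])/d[2]
def proj(c,p):
    q=rot(c).T@(np.array(p,float)-np.array(c['xyz']));q=np.array(c['mtx'])@np.array([q[0],-q[1],-q[2]]);return q[:2]/q[2]
def goto(p,yaw=None):
    """print shift (units 50mm) in tool axes and turn about tool z (units 8deg)"""
    o=bot.get_obs();T=R.from_euler('xyz',o['tool_rot'])
    s=T.inv().apply(np.array(p)-np.array(o['position']))/50
    t=None
    if yaw is not None:
        x=T.inv()*R.from_euler('xyz',[np.pi,0,yaw]);t=np.degrees(x.as_rotvec())/8
    print('shift',s.round(3),'turn',None if t is None else t.round(3),'norm',np.linalg.norm(s).round(2))
E
python3 - <<'E'
from h import *
print(bot.get_obs())
for n in('side','top'):
    c=snap(n,n+'0.png');print(n,c['mtx'],c['xyz'],c['attitude'],[k for k in c])
E
```

```text
{'clock': 0.0, 'joint_pos': array([ 9.97689627e-01,  2.91273656e-01, -1.54109187e-01,  1.12672474e+00,
       -1.16281368e-05,  1.43150112e+00]), 'dq': array([-0.0012946 ,  0.00029756, -0.00022328, -0.00044984, -0.00089343,
       -0.00052228]), 'effort': array([ 7.87016288e-04, -5.37149835e+01,  3.31364715e+01,  1.60852284e-02,
       -1.37049615e-04, -2.17830745e-05]), 'position': array([220.44633945, 476.02102612, 252.74213738]), 'tool_rot': array([-3.14029249e+00, -1.70545464e-04,  2.70778106e+00]), 'force': array([-0.41567334, -0.59283657, -0.12782301]), 'ft_torque': array([-0.00808629,  0.01634618,  0.02761724]), 'opening': 85.58254786772231}
side [[441.63883591   0.         288.31221044]
 [  0.         441.63883591 204.15415912]
 [  0.           0.           1.        ]] [ 240.44496765 1190.83038644 1005.86335739] [ 0.89968583 -0.0175444  -2.86679936] ['image', 'mtx', 'xyz', 'attitude']
top [[507.70655702   0.         276.67762553]
 [  0.         507.70655702 218.31229171]
 [  0.           0.           1.        ]] [ 418.74267039   47.79111968 1577.56713665] [ 0.08731936  0.01754994 -1.54162087] ['image', 'mtx', 'xyz', 'attitude']
```

View pics/top0.png

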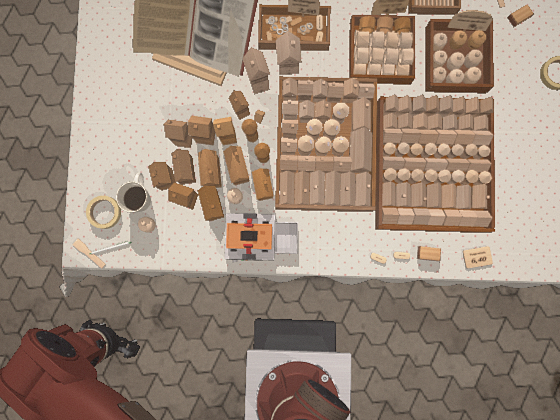

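View pics/side0.png

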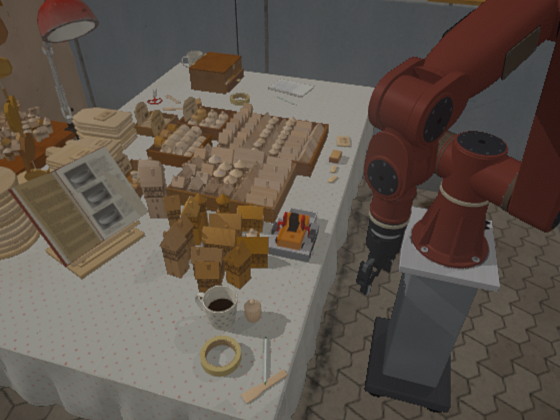

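```bash
python3 - <<'E'
from h import *
i=cv2.imread('pics/top0.png')
a=cv2.resize(i[205:275,215:315],None,fx=8,fy=8,interpolation=cv2.INTER_CUBIC)[:, :800]
b=cv2.resize(i[235:275,360:500],None,fx=5.7,fy=5.7,interpolation=cv2.INTER_CUBIC)
a=cv2.resize(a,(532,372)); 
o=np.zeros((600,800,3),np.uint8);o[:372,:532]=a;o[372:600,:798]=b[:228]
cv2.imwrite('pics/c1.png',o)
c=bot.capture('top')
for u,v,z in[(249,237,120),(286,237,4),(429,253,28),(378,258,8),(401,255,8),(146,225,70),(480,258,5)]:print(u,v,ray(c,u,v,z).round(0))
E
```

```text
249 237 [489. 155. 120.]
286 237 [498.  49.   4.]
429 253 [ 461. -386.   28.]
378 258 [ 442. -235.    8.]
401 255 [ 453. -306.    8.]
146 225 [519. 468.  70.]
480 258 [ 451. -548.    5.]
```

View pics/c1.png

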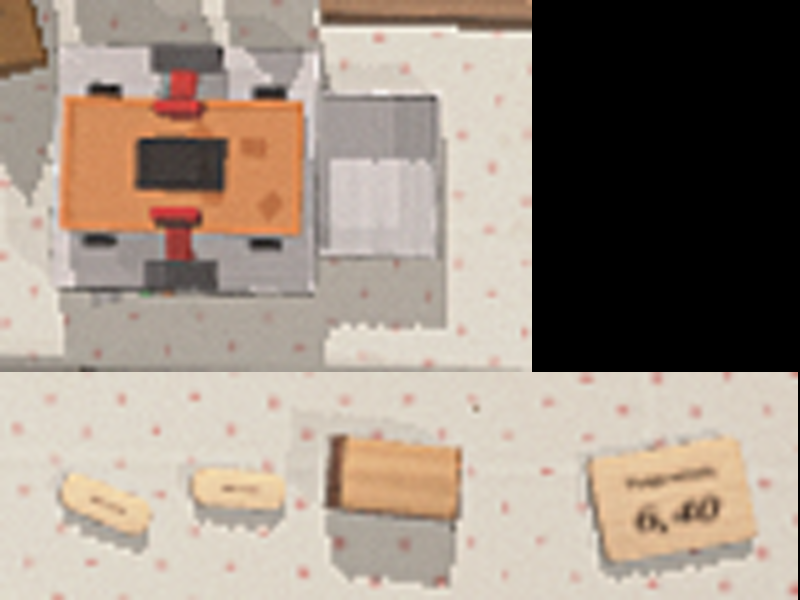

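```bash
cat >> h.py <<'E'
from scipy.optimize import least_squares
def fit(c,pts,px,x0):
    """pose x,y,yaw of body with points (x,y,z world-height) matching pixels"""
    pts=np.array(pts,float);px=np.array(px,float)
    def f(q):
        P=np.c_[R.from_euler('z',q[2]).apply(pts*[1,1,0])[:,:2]+q[:2],pts[:,2]]
        return np.ravel([proj(c,p) for p in P]-px)
    s=least_squares(f,x0,x_scale=[100,100,1]);return s.x,np.sqrt(np.mean(s.fun**2))
def rect(w,l,z):return [(w/2,l/2,z),(w/2,-l/2,z),(-w/2,-l/2,z),(-w/2,l/2,z)]
E
python3 - <<'E'
from h import *
c=bot.capture('top')
A=lambda p:(np.array(p)/[5.32,5.314]+[215,205])-.44
B=lambda p:((np.array(p)-[0,372])/5.7+[360,235])-.41
print(fit(c,rect(74,134,74),[A(p) for p in[(62,97),(304,100),(302,233),(62,230)]],[489,155,0]))
print(fit(c,rect(26,30,120),[A(p) for p in[(136,139),(228,138),(225,191),(136,190)]],[489,155,0]))
print('blk',fit(c,rect(39,65,28),[B(p) for p in[(343,436),(462,447),(458,520),(340,510)]],[461,-386,0]))
for e in([(60,490),(148,527)],[(190,489),(285,493)]):
    q=[ray(c,*B(p),8)for p in e];d=q[0]-q[1];print('fob',(sum(q)/2).round(1),np.arctan2(-d[0],d[1]).round(3),np.linalg.norm(d).round(1))
goto([489,155,250],np.pi/2)
E
```

```text
(array([4.95855505e+02, 1.59073230e+02, 1.82832953e-02]), np.float64(0.152755722033399))
(array([4.93674106e+02, 1.56300030e+02, 2.18826345e-02]), np.float64(2.350814992934533))
blk (array([ 4.60262882e+02, -3.88278264e+02, -5.50240749e-02]), np.float64(0.2733272554011909))
fob [ 439.9 -234.9    8. ] -0.372 51.0
fob [ 451.4 -306.5    8. ] -0.013 51.0
shift [-7.572 -3.573  0.061] turn [-5.000e-03  2.000e-03  8.144e+00] norm 8.37
```

```bash
python3 - <<'E'
from h import *
goto([495,158,200],np.pi/2+.018)
E
```

```text
shift [-7.656 -3.467  1.061] turn [-5.000e-03  2.000e-03  8.015e+00] norm 8.47
```

```bash
python3 -m handwheel '[[-1,-7.656,-3.467,0,0,0,8.015],[-1,-7.656,-3.467,0,0,0,8.015],[-1,-7.656,-3.467,0,0,0,8.015],[-1,-7.656,-3.467,0,0,0,8.015],[-1,-7.656,-3.467,0,0,0,8.015],[-1,-7.656,-3.467,0,0,0,8.015],[-1,-7.656,-3.467,0,0,0,8.015],[-1,-7.656,-3.467,0,0,0,8.015],[-1,-7.656,-3.467,0,0,0,8.015],[-1,-7.656,-3.467,0,0,0,8.015],[-1,-7.656,-3.467,0,0,0,8.015],[-1,-7.656,-3.467,1.06,0,0,8.015],[-1,-7.656,-3.467,1.06,0,0,8.015],[-1,-7.656,-3.467,1.06,0,0,8.015]]' 40
python3 - <<'E'
from h import *
c=bot.capture('side');i=c['image'][:,:,::-1]
p=proj(c,[495,158,110]).astype(int);print(p)
cv2.imwrite('pics/s1.png',cv2.resize(i[p[1]-60:p[1]+50,p[0]-70:p[0]+70],None,fx=5,fy=5,interpolation=cv2.INTER_CUBIC))
goto([495,158,107],np.pi/2+.018)
E
```

```text
clock: 1.6
position: [493.5, 158.7, 199.9]
tool_rot: [-3.139, 0.001, 1.59]
force: [0.4, 0.0, 0.9]
opening: 85.4
[294 217]
shift [-0.015  0.007  1.882] turn [-0.003  0.004  0.009] norm 1.88
```

View pics/s1.png

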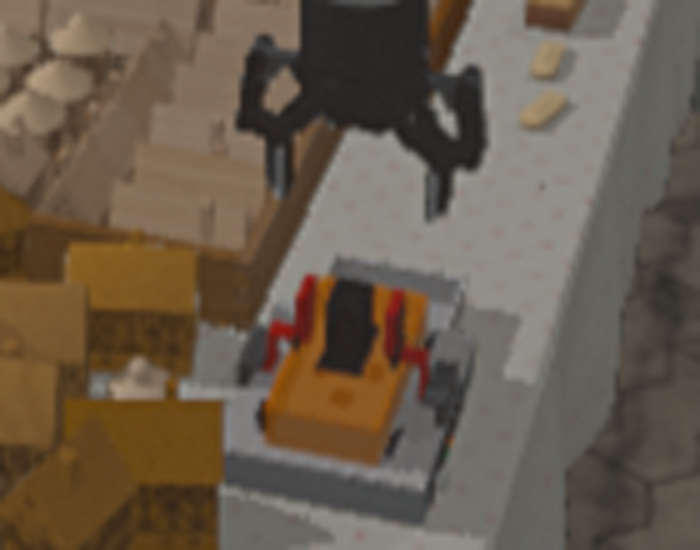

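```bash
python3 -m handwheel '[[-1,0,0,0.6,0,0,0],[-1,0,0,1.1,0,0,0],[-1,0,0,1.5,0,0,0],[-1,0,0,1.7,0,0,0],[-1,0,0,1.84,0,0,0],[-1,0,0,1.84,0,0,0]]'
python3 -m handwheel '[[0.2,0,0,0,0,0,0],[0.5,0,0,0,0,0,0],[1,0,0,0,0,0,0],[1,0,0,0,0,0,0],[1,0,0,0,0,0,0],[1,0,0,0,0,0,0],[1,0,0,0,0,0,0],[1,0,0,0,0,0,0]]' 60
```

```text
clock: 2.25
position: [495.0, 159.0, 109.6]
tool_rot: [3.141, 0.0, 1.59]
force: [0.0, -0.5, -0.7]
opening: 85.5
clock: 3.05
position: [496.7, 159.2, 112.1]
tool_rot: [3.137, -0.0, 1.59]
force: [-3.2, -0.3, 22.7]
opening: 40.4
```

```bash
python3 - <<'E'
from h import *
c=bot.capture('side');i=c['image'][:,:,::-1]
p=proj(c,[495,158,110]).astype(int);print(p,bot.get_obs()['force'],bot.get_obs()['ft_torque'])
cv2.imwrite('pics/s2.png',cv2.resize(i[p[1]-40:p[1]+30,p[0]-45:p[0]+45],None,fx=8,fy=8,interpolation=cv2.INTER_CUBIC))
E
```

```text
[294 217] [-2.84684462 -0.33239969 22.48271338] [-0.15191115  0.82917739 -0.39648344]
```

View pics/s2.png

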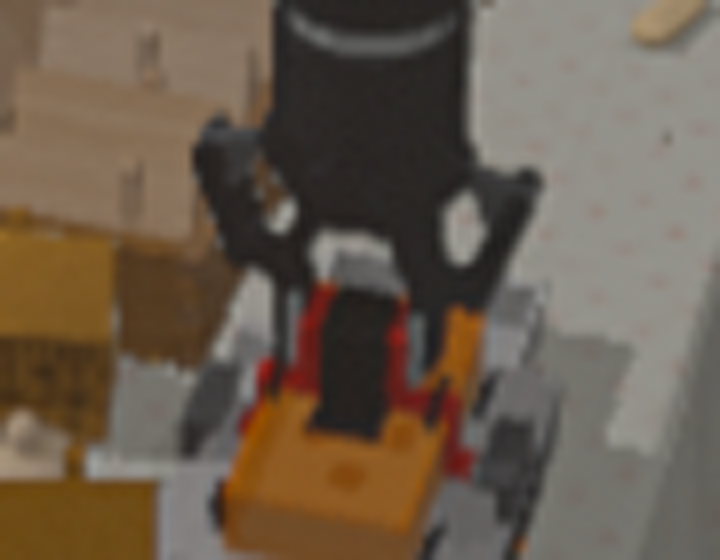

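```bash
python3 -m handwheel '[[1,0,0,-0.05,0,0,0],[1,0,0,-0.05,0,0,0],[1,0,0,-0.08,0,0,0],[1,0,0,-0.08,0,0,0]]'; python3 -m handwheel '[[1,0,0,-0.1,0,0,0],[1,0,0,-0.2,0,0,0],[1,0,0,-0.4,0,0,0],[1,0,0,-0.4,0,0,0]]'
```

```text
clock: 3.5
position: [496.3, 159.1, 115.9]
tool_rot: [3.138, -0.0, 1.59]
force: [-0.5, 0.5, -2.1]
opening: 39.8
clock: 3.9
position: [497.2, 159.3, 137.5]
tool_rot: [3.136, -0.0, 1.59]
force: [0.0, -0.7, -2.8]
opening: 39.6
```

```bash
python3 - <<'E'
from h import *
goto([460,335,210],np.pi/2)
E
```

```text
shift [ 3.528 -0.669 -1.453] turn [ 0.043 -0.003  0.137] norm 3.87
```

```bash
python3 -m handwheel '[[1,0,0,-0.6,0,0,0],[1,0,0,-1.2,0,0,0],[1,0.3,0,-1.45,0,0,0],[1,0.8,-0.2,-1.45,0,0,0],[1,1.4,-0.4,-1.45,0,0,0.1],[1,2.0,-0.6,-1.45,0,0,0.1],[1,2.6,-0.67,-1.45,0,0,0.1],[1,3.1,-0.67,-1.45,0,0,0.1],[1,3.5,-0.67,-1.45,0,0,0.1],[1,3.5,-0.67,-1.45,0,0,0.1],[1,3.5,-0.67,-0.9,0,0,0.1],[1,3.5,-0.67,-0.3,0,0,0.1],[1,3.5,-0.67,0.2,0,0,0.1],[1,3.5,-0.67,0.6,0,0,0.1],[1,3.5,-0.67,0.8,0,0,0.1],[1,3.5,-0.67,0.9,0,0,0.1],[1,3.5,-0.67,1.0,0,0,0.1],[1,3.5,-0.67,1.0,0,0,0.1]]'
```

```text
clock: 5.7
position: [461.0, 333.7, 87.6]
tool_rot: [3.135, -0.001, 1.576]
force: [-0.2, -0.5, -3.3]
opening: 39.5
```

```bash
python3 -m handwheel '[[1,0,0,0.1,0,0,0],[1,0,0,0.2,0,0,0],[1,0,0,0.2,0,0,0],[1,0,0,0.2,0,0,0]]';python3 -m handwheel '[[1,0,0,0.04,0,0,0],[1,0,0,0.08,0,0,0],[1,0,0,0.08,0,0,0]]'
```

```text
clock: 6.1
position: [461.0, 333.7, 77.5]
tool_rot: [3.135, -0.001, 1.576]
force: [0.7, 0.0, -2.3]
opening: 39.4
clock: 6.4
position: [460.8, 333.6, 73.3]
tool_rot: [3.136, -0.0, 1.576]
force: [0.6, -0.6, -3.6]
opening: 39.5
```

```bash
python3 -m handwheel '[[1,0,0,0.03,0,0,0],[1,0,0,0.05,0,0,0],[1,0,0,0.05,0,0,0]]';python3 -m handwheel '[[1,0,0,0.02,0,0,0],[1,0,0,0.04,0,0,0],[1,0,0,0.04,0,0,0]]'
```

```text
clock: 6.7
position: [461.2, 333.8, 72.5]
tool_rot: [3.135, -0.001, 1.576]
force: [-4.9, -3.0, 16.4]
opening: 39.4
clock: 7.0
position: [461.1, 333.8, 72.4]
tool_rot: [3.134, -0.001, 1.576]
force: [-7.3, -3.4, 21.7]
opening: 39.7
```

```bash
python3 -m handwheel '[[0.3,0,0,-0.06,0,0,0],[0,0,0,-0.06,0,0,0],[-0.5,0,0,-0.06,0,0,0],[-1,0,0,-0.06,0,0,0],[-1,0,0,-0.06,0,0,0],[-1,0,0,-0.06,0,0,0],[-1,0,0,-1,0,0,0],[-1,0,0,-2,0,0,0],[-1,0,0,-3,0,0,0],[-1,0,0,-3,0,0,0]]'
python3 - <<'E'
from h import *
c=bot.capture('top');i=c['image'][:,:,::-1]
o=np.zeros((600,800,3),np.uint8)
o[:480]=cv2.resize(i[210:270,215:315],None,fx=8,fy=8,interpolation=cv2.INTER_CUBIC)
o[480:600,:800]=cv2.resize(i[243:267,360:520],None,fx=5,fy=5,interpolation=cv2.INTER_CUBIC)
cv2.imwrite('pics/t3.png',o)
E
```

```text
clock: 8.0
position: [463.1, 335.3, 229.5]
tool_rot: [3.124, -0.007, 1.576]
force: [0.4, 0.4, -0.1]
opening: 85.5
```

View pics/t3.png

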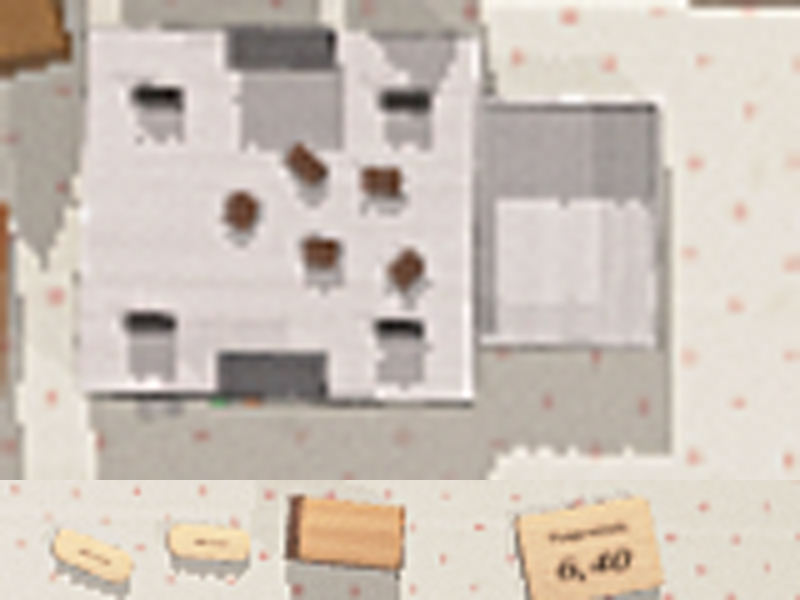

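```bash
python3 - <<'E'
from h import *
c=bot.capture('top')
A=lambda p:np.array(p)/8+[215,210]-.44
b,e=fit(c,rect(140,150,40),[A(p) for p in[(87,28),(478,30),(472,403),(82,395)]],[495,158,0]);print(b,e)
for p in[(306,163),(240,210),(320,250),(383,180),(405,268)]:
    q=ray(c,*A(p),44);print('chip',(R.from_euler('z',-b[2]).apply(q-[b[0],b[1],0])).round(0))
B=lambda p:((np.array(p)-[0,480])/5+[360,243])-.41
print('blk',fit(c,rect(39,65,28),[B(p) for p in[(300,497),(405,507),(402,571),(298,560)]],[461,-386,0]))
goto([461,-388,130],np.pi/2-.055)
E
```

```text
[4.95731561e+02 1.59517702e+02 1.70352460e-02] 0.2575701137378999
chip [ 19. -10.  44.]
chip [ 1. 15. 44.]
chip [-14. -16.  44.]
chip [ 13. -39.  44.]
chip [-20. -48.  44.]
blk (array([ 4.59926609e+02, -3.88107624e+02, -6.17562742e-02]), np.float64(0.2678585545884322))
shift [-14.445  -0.088   1.835] turn [ 0.074 -0.022  0.43 ] norm 14.56
```

```bash
python3 -m handwheel '[[-1,-1,0,-0.3,0,0,0.43],[-1,-2,0,-0.3,0.07,0,0.43],[-1,-3,0,-0.3,0.07,0,0.43],[-1,-4,0,-0.3,0.07,0,0.43],[-1,-5,0,-0.3,0.07,0,0.43],[-1,-6,0,-0.3,0.07,0,0.43],[-1,-7,0,-0.3,0.07,0,0.43],[-1,-8,0,-0.3,0.07,0,0.43],[-1,-9,0,-0.3,0.07,0,0.43],[-1,-10,0,-0.3,0.07,0,0.43],[-1,-11,-0.08,-0.3,0.07,0,0.43],[-1,-12,-0.08,-0.3,0.07,0,0.43],[-1,-13,-0.08,0,0.07,0,0.43],[-1,-14,-0.08,0.5,0.07,0,0.43],[-1,-14.44,-0.08,1,0.07,0,0.43],[-1,-14.44,-0.08,1.5,0.07,0,0.43],[-1,-14.44,-0.08,1.83,0.07,0,0.43],[-1,-14.44,-0.08,1.83,0.07,0,0.43],[-1,-14.44,-0.08,1.83,0.07,0,0.43]]'
python3 - <<'E'
from h import *
goto([460.5,-388,37],np.pi/2-.058)
E
```

```text
clock: 10.0
position: [460.9, -387.2, 129.5]
tool_rot: [-3.141, -0.004, 1.516]
force: [-0.2, -0.2, 0.2]
opening: 85.2
shift [-0.025 -0.005  1.85 ] turn [-0.007 -0.032  0.023] norm 1.85
```

```bash
python3 -m handwheel '[[-1,0,0,0.7,0,0,0],[-1,0,0,1.3,0,0,0],[-1,-0.02,0,1.7,0,0,0],[-1,-0.02,0,1.85,0,0,0],[-1,-0.02,0,1.85,0,0,0]]'
python3 -m handwheel '[[0,0,0,0,0,0,0],[0.5,0,0,0,0,0,0],[1,0,0,0,0,0,0],[1,0,0,0,0,0,0],[1,0,0,0,0,0,0],[1,0,0,0,0,0,0],[1,0,0,0,0,0,0]]' 80
python3 - <<'E'
from h import *
c=bot.capture('side');i=c['image'][:,:,::-1]
p=proj(c,[460,-388,30]).astype(int);print(p)
cv2.imwrite('pics/s4.png',cv2.resize(i[p[1]-35:p[1]+35,max(p[0]-45,0):p[0]+45],None,fx=8,fy=8,interpolation=cv2.INTER_CUBIC))
E
```

```text
clock: 10.5
position: [460.8, -387.5, 37.1]
tool_rot: [-3.14, -0.005, 1.516]
force: [0.5, 0.0, 0.8]
opening: 85.2
clock: 11.2
position: [461.5, -388.1, 38.5]
tool_rot: [3.141, -0.003, 1.516]
force: [-0.8, 1.5, 8.1]
opening: 37.0
[336 152]
```

View pics/s4.png

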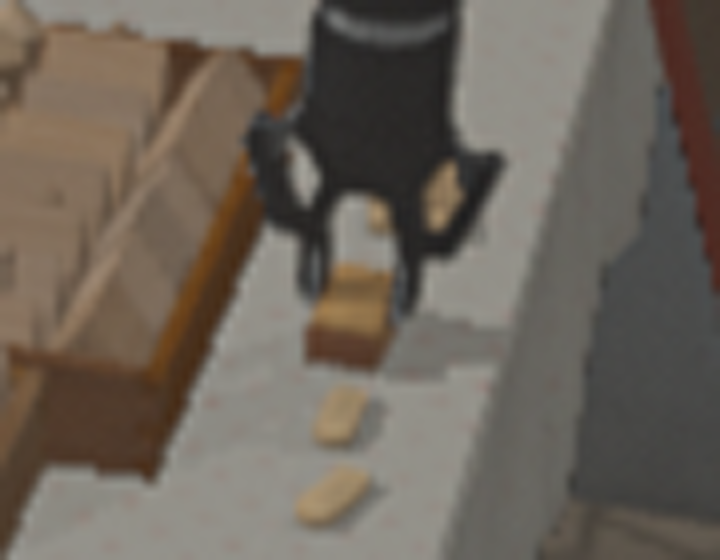

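```bash
python3 -m handwheel '[[1,0,0,-0.5,0,0,0],[1,0,0,-1.3,0,0,0],[1,0,0,-2.2,0,0,0],[1,0,0,-3,0,0,0],[1,0,0,-3,0,0,0],[1,0,0,-3,0,0,0]]'
python3 - <<'E'
from h import *
goto([494.8,214.5,188],np.pi+.017)
E
```

```text
clock: 11.85
position: [461.8, -389.1, 189.6]
tool_rot: [3.14, -0.002, 1.516]
force: [-0.8, -0.4, -1.7]
opening: 37.2
shift [1.2089e+01 1.0000e-03 5.3000e-02] turn [ 2.1000e-02  2.0000e-03 -1.1762e+01] norm 12.09
```

```bash
python3 -m handwheel '[[1,0.6,0,0,0,0,-0.6],[1,1.4,0,0,0,0,-1.5],[1,2.2,0,0,0,0,-2.4],[1,3.1,0,0,0,0,-3.3],[1,4,0,0,0,0,-4.2],[1,4.9,0,0,0,0,-5.1],[1,5.8,0,0,0,0,-6],[1,6.7,0,0,0,0,-6.9],[1,7.6,0,0,0,0,-7.8],[1,8.5,0,0,0,0,-8.7],[1,9.4,0,0,0,0,-9.6],[1,10.3,0,0,0,0,-10.5],[1,11.2,0,0,0,0,-11.3],[1,11.8,0,0,0,0,-11.76],[1,12.09,0,0,0,0,-11.76],[1,12.09,0,0,0,0,-11.76],[1,12.09,0,0,0,0,-11.76]]'
python3 - <<'E'
from h import *
goto([494.8,214.5,84],np.pi+.017)
E
```

```text
clock: 13.55
position: [494.2, 213.7, 189.8]
tool_rot: [3.141, 0.0, -3.126]
force: [-0.3, -0.6, -0.5]
opening: 36.8
shift [-0.012  0.014  2.116] turn [ 0.004  0.003 -0.011] norm 2.12
```

```bash
python3 -m handwheel '[[1,0,0,0.7,0,0,0],[1,0,0,1.4,0,0,0],[1,0,0,1.9,0,0,0],[1,0,0,2.08,0,0,0],[1,0,0,2.14,0,0,0],[1,0,0,2.14,0,0,0]]'
python3 -m handwheel '[[1,0,0,0.04,0,0,0],[1,0,0,0.08,0,0,0],[1,0,0,0.08,0,0,0]]'
```

```text
clock: 14.15
position: [494.7, 213.3, 83.4]
tool_rot: [3.141, 0.001, -3.127]
force: [0.2, 0.5, -0.7]
opening: 36.7
clock: 14.45
position: [495.0, 213.3, 79.8]
tool_rot: [3.141, 0.002, -3.127]
force: [-0.0, 0.5, -0.4]
opening: 36.3
```

```bash
python3 -m handwheel '[[1,0,0,0.02,0,0,0],[1,0,0,0.03,0,0,0],[1,0,0,0.03,0,0,0]]'
python3 -m handwheel '[[1,0,0,0.01,0,0,0],[1,0,0,0.02,0,0,0],[1,0,0,0.02,0,0,0]]'
python3 - <<'E'
from h import *
goto([497.3,65,78.5],np.pi+.017)
E
```

```text
clock: 14.75
position: [495.2, 213.4, 78.5]
tool_rot: [3.141, 0.002, -3.127]
force: [-0.2, -0.6, 0.6]
opening: 36.9
clock: 15.05
position: [495.3, 213.5, 78.5]
tool_rot: [3.141, 0.003, -3.127]
force: [-3.9, -1.2, 12.4]
opening: 36.9
shift [ 0.003 -2.97  -0.003] turn [ 0.007  0.021 -0.018] norm 2.97
```

```bash
python3 -m handwheel '[[1,0,-0.15,0.01,0,0,0],[1,0,-0.3,0.01,0,0,0],[1,0,-0.45,0.01,0,0,0],[1,0,-0.6,0.01,0,0,0],[1,0,-0.75,0.01,0,0,0],[1,0,-0.9,0.01,0,0,0],[1,0,-1.05,0.01,0,0,0],[1,0,-1.2,0.01,0,0,0],[1,0,-1.35,0.01,0,0,0],[1,0,-1.5,0.01,0,0,0],[1,0,-1.65,0.01,0,0,0],[1,0,-1.8,0.01,0,0,0],[1,0,-1.95,0.01,0,0,0],[1,0,-2.1,0.01,0,0,0],[1,0,-2.25,0.01,0,0,0],[1,0,-2.4,0.01,0,0,0],[1,0,-2.5,0,0,0,0],[1,0,-2.5,0,0,0,0]]'
```

```text
clock: 16.85
position: [497.4, 87.5, 78.5]
tool_rot: [3.142, 0.003, -3.128]
force: [1.3, -3.5, 4.1]
opening: 36.6
```

```bash
python3 -m handwheel '[[1,0,0,-0.6,0,0,0],[1,0,0,-1.4,0,0,0],[1,0,-0.5,-2,0,0,0],[1,0,-1.2,-2.2,0,0,0],[1,0,-2,-2.2,0,0,0],[1,0.2,-3,-2.2,0,0,0],[1,0.4,-4,-2.2,0,0,0],[1,0.6,-4.6,-2.2,0,0,0],[1,0.6,-4.6,-2.2,0,0,0]]'
python3 - <<'E'
from h import *
c=bot.capture('top');i=c['image'][:,:,::-1]
o=np.zeros((600,800,3),np.uint8)
o[:480]=cv2.resize(i[210:270,215:315],None,fx=8,fy=8,interpolation=cv2.INTER_CUBIC)
o[480:600,:800]=cv2.resize(i[243:267,360:520],None,fx=5,fy=5,interpolation=cv2.INTER_CUBIC)
cv2.imwrite('pics/t5.png',o)
E
```

```text
clock: 17.75
position: [468.8, -146.3, 187.9]
tool_rot: [-3.141, 0.002, -3.133]
force: [-0.7, 0.3, -0.9]
opening: 36.8
```

View pics/t5.png

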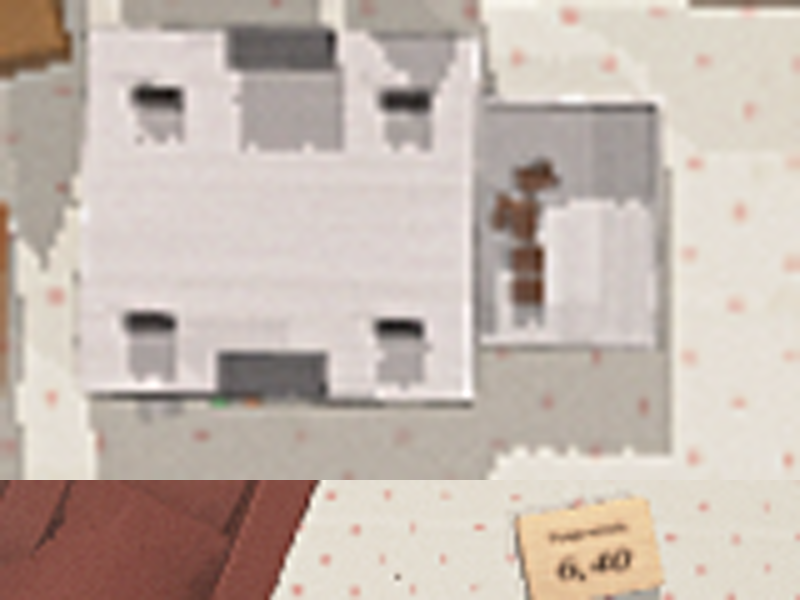

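```bash
python3 - <<'E'
from h import *
goto([460,-425,188],np.pi)
E
```

```text
shift [ 2.400e-01 -5.609e+00 -2.000e-03] turn [0.001 0.016 0.071] norm 5.61
```

```bash
python3 -m handwheel '[[1,0,-0.8,0,0,0,0],[1,0.1,-1.7,0,0,0,0],[1,0.2,-2.6,0,0,0,0],[1,0.24,-3.5,0,0,0,0],[1,0.24,-4.4,0,0,0,0],[1,0.24,-5.2,0.2,0,0,0],[1,0.24,-5.6,0.8,0,0,0],[1,0.24,-5.6,1.6,0,0,0],[1,0.24,-5.6,2.3,0,0,0],[1,0.24,-5.6,2.7,0,0,0],[1,0.24,-5.6,2.92,0,0,0],[1,0.24,-5.6,2.98,0,0,0],[1,0.24,-5.6,2.98,0,0,0]]'
```

```text
clock: 19.1
position: [460.9, -423.5, 39.2]
tool_rot: [3.141, 0.002, -3.131]
force: [0.6, 0.7, -0.9]
opening: 36.9
```

```bash
python3 -m handwheel '[[0.8,0,0,0,0,0,0],[0.3,0,0,0,0,0,0],[-0.3,0,0,0,0,0,0],[-1,0,0,0,0,0,0],[-1,0,0,0,0,0,0],[-1,0,0,0,0,0,0],[-1,0,0,-0.8,0,0,0],[-1,0,0,-1.6,0,0,0],[0,0,0,-2.2,0,0,0],[0,0,0,-2.2,0,0,0]]'
python3 - <<'E'
from h import *
goto([451.5,-306.5,80],np.pi/2-.013)
E
```

```text
clock: 20.1
position: [462.5, -425.7, 154.0]
tool_rot: [-3.136, 0.007, -3.131]
force: [0.6, -0.8, 0.1]
opening: 58.8
shift [0.203 2.394 1.466] turn [1.0000e-02 6.8000e-02 1.1422e+01] norm 2.81
```

```bash
python3 -m handwheel '[[0,0.1,0.5,0,0,0,1],[0,0.2,1,0,0,0,2],[0,0.2,1.5,0,0,0,3],[0,0.2,2.39,0,0,0,4],[0,0.2,2.39,0.3,0,0,5],[0,0.2,2.39,0.3,0,0,6],[0,0.2,2.39,0.3,0,0,7],[0,0.2,2.39,0.3,0,0,8],[0,0.2,2.39,0.6,0,0,9],[0,0.2,2.39,0.8,0,0,10],[0,0.2,2.39,1.0,0,0,11],[0,0.2,2.39,1.2,0,0,11.42],[0,0.2,2.39,1.46,0,0,11.42],[0,0.2,2.39,1.46,0,0,11.42],[0,0.2,2.39,1.46,0,0,11.42]]'
python3 - <<'E'
from h import *
c=bot.capture('side');i=c['image'][:,:,::-1]
p=proj(c,[451,-306,10]).astype(int);print(p, proj(c,[451.5,-306.5,4]))
cv2.imwrite('pics/s6.png',cv2.resize(i[p[1]-40:p[1]+30,p[0]-45:p[0]+45],None,fx=8,fy=8,interpolation=cv2.INTER_CUBIC))
goto([451.5,-306.5,26],np.pi/2-.013)
E
```

```text
clock: 21.6
position: [451.3, -306.5, 80.0]
tool_rot: [3.135, 0.004, 1.558]
force: [1.2, 0.3, -0.3]
opening: 42.7
[334 167] [333.87421961 168.66255124]
shift [ 0.01  -0.011  1.089] turn [0.05  0.036 0.003] norm 1.09
```

View pics/s6.png

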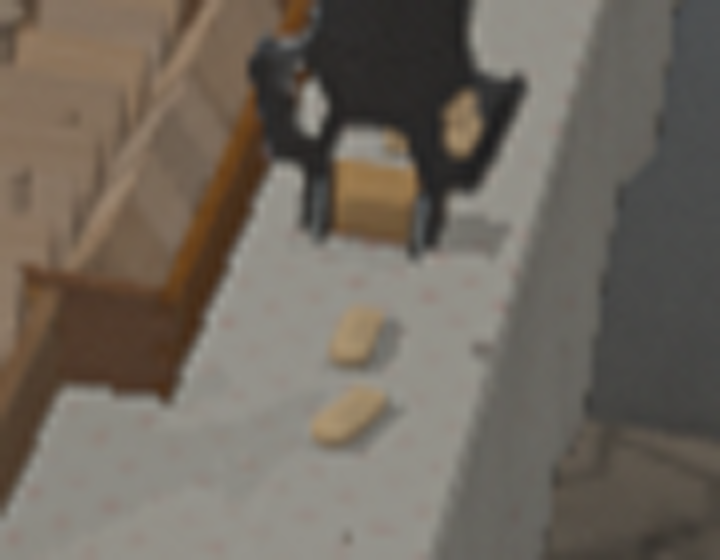

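```bash
python3 -m handwheel '[[0,0,0,0.5,0,0,0],[0,0,0,0.9,0,0,0],[0,0,0,1.08,0,0,0],[0,0,0,1.08,0,0,0]]' 40
python3 -m handwheel '[[0.5,0,0,0,0,0,0],[1,0,0,0,0,0,0],[1,0,0,0,0,0,0],[1,0,0,0,0,0,0],[1,0,0,0,0,0,0]]'
python3 -m handwheel '[[1,0,0,-0.3,0,0,0],[1,0,0,-1,0,0,0],[1,0,0,-1.8,0,0,0],[1,0,0,-2.6,0,0,0],[1,0,0,-3,0,0,0],[1,0,0,-3,0,0,0]]'
python3 - <<'E'
from h import *
goto([495.2,191.5,160],np.pi+.017)
goto([495.2,191.5,70],np.pi+.017)
E
```

```text
clock: 22.05
position: [451.6, -306.6, 25.9]
tool_rot: [3.136, 0.004, 1.558]
force: [0.3, 0.4, -0.2]
opening: 43.0
clock: 22.55
position: [452.1, -307.1, 27.0]
tool_rot: [3.134, 0.005, 1.558]
force: [-1.3, 1.0, 7.4]
opening: 17.8
clock: 23.15
position: [452.7, -307.7, 180.7]
tool_rot: [3.13, 0.009, 1.558]
force: [0.4, -0.5, 0.1]
opening: 17.6
shift [9.997 0.722 0.329] turn [  0.012   0.121 -11.46 ] norm 10.03
shift [10.014  0.701  2.128] turn [  0.012   0.121 -11.46 ] norm 10.26
```

```bash
python3 -m handwheel '[[1,0.5,0,0,0,0,-0.5],[1,1.3,0.1,0,0,0,-1.4],[1,2.1,0.2,0,0,0,-2.3],[1,3,0.3,0,0,0,-3.2],[1,3.9,0.4,0,0,0,-4.1],[1,4.8,0.5,0,0,0,-5],[1,5.7,0.6,0,0,0.1,-5.9],[1,6.6,0.7,0,0,0.1,-6.8],[1,7.5,0.72,0,0,0.12,-7.7],[1,8.4,0.72,0,0,0.12,-8.6],[1,9.2,0.72,0,0,0.12,-9.5],[1,9.8,0.72,0.2,0,0.12,-10.4],[1,10,0.72,0.33,0,0.12,-11.2],[1,10,0.72,0.33,0,0.12,-11.46],[1,10,0.72,0.33,0,0.12,-11.46],[1,10,0.72,0.33,0,0.12,-11.46]]'
python3 - <<'E'
from h import *
goto([495.2,191.5,70],np.pi+.017)
E
```

```text
clock: 24.75
position: [494.9, 191.5, 159.5]
tool_rot: [3.141, 0.001, -3.126]
force: [0.7, -0.2, 0.6]
opening: 17.7
shift [-6.00e-03 -1.00e-03  1.79e+00] turn [ 0.006  0.005 -0.011] norm 1.79
```

```bash
python3 -m handwheel '[[1,0,0,0.6,0,0,0],[1,0,0,1.2,0,0,0],[1,0,0,1.6,0,0,0],[1,0,0,1.78,0,0,0],[1,0,0,1.82,0,0,0],[1,0,0,1.84,0,0,0],[1,0,0,1.84,0,0,0]]'
```

```text
clock: 25.45
position: [495.7, 191.6, 68.4]
tool_rot: [3.14, 0.002, -3.126]
force: [0.4, 0.3, -0.2]
opening: 18.4
```

```bash
python3 -m handwheel '[[1,0,0,0.02,0,0,0],[1,0,0,0.03,0,0,0],[1,0,0,0.03,0,0,0]]'
python3 -m handwheel '[[0.7,0,0,0,0,0,0],[0.4,0,0,-0.02,0,0,0],[0.1,0,0,-0.03,0,0,0],[0.1,0,0,-0.03,0,0,0],[0.1,0,0,-0.03,0,0,0],[0,0,0,-0.8,0,0,0],[0,0,0,-1.6,0,0,0],[0,0,0,-2.2,0,0,0],[0,0,0,-2.2,0,0,0]]'
python3 - <<'E'
from h import *
goto([440,-235,130],np.pi/2-.372)
E
```

```text
clock: 25.75
position: [495.9, 191.7, 67.3]
tool_rot: [3.14, 0.003, -3.126]
force: [0.6, -1.1, 0.6]
opening: 17.9
clock: 26.65
position: [498.0, 192.2, 181.3]
tool_rot: [3.139, 0.01, -3.126]
force: [0.3, -0.6, -1.0]
opening: 42.6
shift [ 1.299 -8.528  0.99 ] turn [ 0.08   0.025 14.023] norm 8.68
```

```bash
python3 -m handwheel '[[0,0.1,-0.6,0,0,0,1],[0,0.3,-1.4,0,0,0,2],[0,0.5,-2.2,0,0,0,3],[0,0.7,-3,0,0,0,4],[0,0.9,-3.8,0,0,0,5],[0,1.1,-4.6,0,0,0,6],[0,1.3,-5.4,0,0,0,7],[0,1.3,-6.2,0,0,0,8],[0,1.3,-7,0,0,0,9],[0,1.3,-7.7,0,0,0,10],[0,1.3,-8.3,0,0,0,11],[0,1.3,-8.53,0.3,0,0,12],[0,1.3,-8.53,0.8,0,0,13],[0,1.3,-8.53,0.99,0,0,14.02],[0,1.3,-8.53,0.99,0.08,0.02,14.02],[0,1.3,-8.53,0.99,0.08,0.02,14.02],[0,1.3,-8.53,0.99,0.08,0.02,14.02]]'
python3 - <<'E'
from h import *
c=bot.capture('top');i=c['image'][:,:,::-1]
o=np.zeros((480,800,3),np.uint8)
o[:]=cv2.resize(i[210:270,215:315],None,fx=8,fy=8,interpolation=cv2.INTER_CUBIC)
c=bot.capture('side');i=c['image'][:,:,::-1]
p=proj(c,[440,-235,10]).astype(int);print(p, proj(c,[440,-235,4]))
o[280:480,:240]=cv2.resize(i[p[1]-30:p[1]+20,p[0]-30:p[0]+30],None,fx=4,fy=4,interpolation=cv2.INTER_CUBIC)
cv2.imwrite('pics/t7.png',o)
goto([440,-235,26],np.pi/2-.372)
E
```

```text
clock: 28.35
position: [440.4, -235.2, 130.5]
tool_rot: [3.14, 0.001, 1.203]
force: [0.2, 0.6, 0.6]
opening: 42.5
[333 177] [333.23789779 178.82428214]
shift [ 0.003 -0.013  2.092] turn [0.012 0.005 0.019] norm 2.09
```

View pics/t7.png

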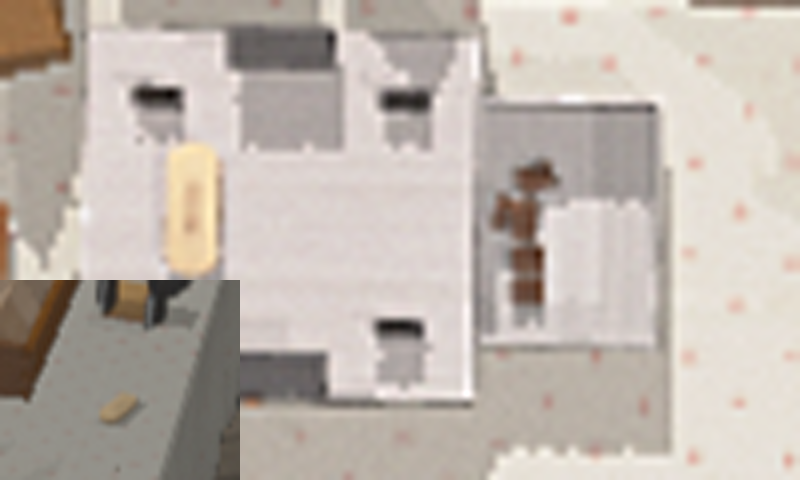

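```bash
python3 -m handwheel '[[0,0,0,0.7,0,0,0],[0,0,0,1.4,0,0,0],[0,0,0,1.9,0,0,0],[0,0,0,2.09,0,0,0],[0,0,0,2.09,0,0,0]]' 40
python3 -m handwheel '[[0.5,0,0,0,0,0,0],[1,0,0,0,0,0,0],[1,0,0,0,0,0,0],[1,0,0,0,0,0,0],[1,0,0,0,0,0,0]]'
python3 -m handwheel '[[1,0,0,-0.3,0,0,0],[1,0,0,-1,0,0,0],[1,0,0,-1.8,0,0,0],[1,0,0,-2.6,0,0,0],[1,0,0,-3,0,0,0],[1,0,0,-3,0,0,0]]'
python3 - <<'E'
from h import *
goto([496.2,129.5,160],np.pi+.017)
E
```

```text
clock: 28.95
position: [440.1, -235.0, 25.6]
tool_rot: [3.141, 0.0, 1.202]
force: [1.0, 0.3, 0.5]
opening: 42.8
clock: 29.45
position: [441.0, -235.7, 27.1]
tool_rot: [3.139, 0.001, 1.202]
force: [-0.4, 0.7, 6.2]
opening: 18.0
clock: 30.05
position: [442.5, -236.7, 180.9]
tool_rot: [3.132, 0.003, 1.203]
force: [-0.4, -0.0, -0.4]
opening: 18.0
shift [ 7.22  -1.637  0.383] turn [  0.025   0.078 -14.008] norm 7.41
```

```bash
python3 -m handwheel '[[1,0.5,-0.1,0,0,0,-1],[1,1,-0.2,0,0,0,-2],[1,1.6,-0.35,0,0,0,-3],[1,2.2,-0.5,0,0,0,-4],[1,2.8,-0.6,0,0,0,-5],[1,3.4,-0.8,0,0,0,-6],[1,4,-0.9,0,0,0,-7],[1,4.6,-1,0,0,0,-8],[1,5.2,-1.2,0,0,0,-9],[1,5.8,-1.3,0,0,0,-10],[1,6.4,-1.45,0,0,0,-11],[1,6.9,-1.6,0,0,0.08,-12],[1,7.22,-1.64,0.2,0,0.08,-13],[1,7.22,-1.64,0.38,0,0.08,-14],[1,7.22,-1.64,0.38,0,0.08,-14],[1,7.22,-1.64,0.38,0,0.08,-14],[1,7.22,-1.64,0.38,0,0.08,-14]]'
python3 - <<'E'
from h import *
goto([496.2,129.5,67.5],np.pi+.017)
E
```

```text
clock: 31.75
position: [496.1, 129.2, 160.4]
tool_rot: [3.14, 0.002, -3.129]
force: [-0.1, -0.4, -0.1]
opening: 18.1
shift [0.003 0.003 1.857] turn [ 0.013  0.018 -0.035] norm 1.86
```

```bash
python3 -m handwheel '[[1,0,0,0.6,0,0,0],[1,0,0,1.2,0,0,0],[1,0,0,1.6,0,0,0],[1,0,0,1.8,0,0,0],[1,0,0,1.85,0,0,0],[1,0,0,1.87,0,0,0],[1,0,0,1.87,0,0,0]]'
python3 -m handwheel '[[0.7,0,0,0,0,0,0],[0.4,0,0,-0.02,0,0,0],[0.1,0,0,-0.03,0,0,0],[0.1,0,0,-0.03,0,0,0],[0.1,0,0,-0.03,0,0,0],[0,0,0,-0.8,0,0,0],[0,0,0,-1.6,0,0,0],[-1,0,0,-2.4,0,0,0],[-1,0,0,-2.4,0,0,0]]'
python3 - <<'E'
from h import *
goto([461.1,333.8,200],np.pi/2)
E
```

```text
clock: 32.45
position: [497.1, 129.4, 67.8]
tool_rot: [3.14, 0.004, -3.13]
force: [0.2, -0.9, 0.3]
opening: 17.9
clock: 33.35
position: [499.5, 129.5, 192.8]
tool_rot: [3.139, 0.012, -3.13]
force: [0.2, -0.2, -0.4]
opening: 70.1
shift [ 0.718  4.094 -0.142] turn [ 0.084  0.052 11.334] norm 4.16
```

```bash
python3 -m handwheel '[[-1,0,0.5,-0.1,0,0,1],[-1,0.2,1,-0.14,0,0,2],[-1,0.4,1.5,-0.14,0,0,3],[-1,0.6,2,-0.14,0,0,4],[-1,0.7,2.5,-0.14,0,0,5],[-1,0.72,3,-0.14,0,0,6],[-1,0.72,3.5,-0.14,0,0,7],[-1,0.72,3.9,-0.14,0,0,8],[-1,0.72,4.1,-0.14,0,0,9],[-1,0.72,4.1,-0.14,0,0,10],[-1,0.72,4.1,-0.14,0,0,11],[-1,0.72,4.1,-0.14,0.08,0.05,11.33],[-1,0.72,4.1,-0.14,0.08,0.05,11.33],[-1,0.72,4.1,-0.14,0.08,0.05,11.33]]'
python3 - <<'E'
from h import *
c=bot.capture('top');i=c['image'][:,:,::-1]
o=np.zeros((600,800,3),np.uint8)
o[:300,:500]=cv2.resize(i[210:270,215:315],None,fx=5,fy=5,interpolation=cv2.INTER_CUBIC)
o[480:600,:800]=cv2.resize(i[243:267,360:520],None,fx=5,fy=5,interpolation=cv2.INTER_CUBIC)
c=bot.capture('side');i=c['image'][:,:,::-1]
p=proj(c,[461,334,60]).astype(int)
o[:440,500:]=cv2.resize(i[p[1]-55:p[1]+33,p[0]-30:p[0]+30],None,fx=5,fy=5,interpolation=cv2.INTER_CUBIC)
cv2.imwrite('pics/t8.png',o)
goto([461.1,333.8,70],1.576)
E
```

```text
clock: 34.75
position: [460.9, 334.0, 199.5]
tool_rot: [3.141, 0.0, 1.573]
force: [-0.1, -0.2, -0.3]
opening: 85.2
shift [-0.003  0.003  2.594] turn [ 0.004 -0.    -0.024] norm 2.59
```

View pics/t8.png

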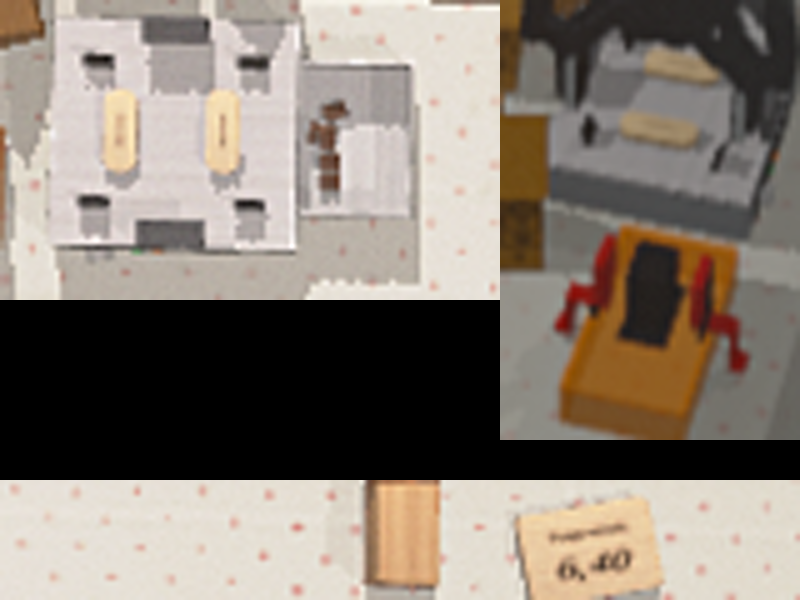

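```bash
python3 -m handwheel '[[-1,0,0,0.7,0,0,0],[-1,0,0,1.4,0,0,0],[-1,0,0,2,0,0,0],[-1,0,0,2.4,0,0,0],[-1,0,0,2.58,0,0,0],[-1,0,0,2.58,0,0,0]]' 60
python3 -m handwheel '[[0.2,0,0,0,0,0,0],[0.5,0,0,0,0,0,0],[1,0,0,0,0,0,0],[1,0,0,0,0,0,0],[1,0,0,0,0,0,0],[1,0,0,0,0,0,0],[1,0,0,0,0,0,0],[1,0,0,0,0,0,0]]' 60
```

```text
clock: 35.45
position: [460.4, 333.6, 69.9]
tool_rot: [-3.141, 0.001, 1.573]
force: [0.2, 0.1, 0.2]
opening: 85.3
clock: 36.25
position: [461.4, 334.3, 72.6]
tool_rot: [3.14, -0.001, 1.573]
force: [-4.7, -2.6, 20.9]
opening: 40.1
```

```bash
python3 -m handwheel '[[1,0,0,-0.05,0,0,0],[1,0,0,-0.08,0,0,0],[1,0,0,-0.3,0,0,0],[1,0,0,-0.8,0,0,0],[1,0,0,-1.5,0,0,0],[1,0,0,-2.2,0,0,0],[1,0,0,-2.6,0,0,0],[1,0,0,-2.6,0,0,0]]'
python3 - <<'E'
from h import *
goto([496.8,159.2,170],1.588)
E
```

```text
clock: 37.05
position: [462.6, 335.0, 205.9]
tool_rot: [3.135, -0.003, 1.573]
force: [0.3, 0.3, -3.6]
opening: 39.7
shift [-3.52   0.67   0.711] turn [ 0.048 -0.024 -0.104] norm 3.65
```

```bash
python3 -m handwheel '[[1,-0.4,0.1,0,0,0,0],[1,-0.9,0.2,0,0,0,0],[1,-1.4,0.3,0,0,0,-0.1],[1,-1.9,0.45,0,0,0,-0.1],[1,-2.4,0.6,0,0,0,-0.1],[1,-2.9,0.67,0,0.04,-0.02,-0.1],[1,-3.3,0.67,0,0.04,-0.02,-0.1],[1,-3.51,0.67,0.2,0.04,-0.02,-0.1],[1,-3.51,0.67,0.5,0.04,-0.02,-0.1],[1,-3.51,0.67,0.7,0.04,-0.02,-0.1],[1,-3.51,0.67,0.7,0.04,-0.02,-0.1],[1,-3.51,0.67,0.7,0.04,-0.02,-0.1]]'
python3 - <<'E'
from h import *
goto([496.8,159.5,130],1.588)
c=bot.capture('side');i=c['image'][:,:,::-1]
p=proj(c,[496,159,90]).astype(int)
cv2.imwrite('pics/s9.png',cv2.resize(i[p[1]-45:p[1]+35,p[0]-50:p[0]+50],None,fx=7,fy=7,interpolation=cv2.INTER_CUBIC))
E
```

```text
clock: 38.25
position: [496.4, 160.1, 170.1]
tool_rot: [3.141, -0.0, 1.588]
force: [-0.5, 0.4, -2.5]
opening: 39.6
shift [-0.013  0.007  0.802] turn [ 0.001 -0.004  0.001] norm 0.8
```

View pics/s9.png

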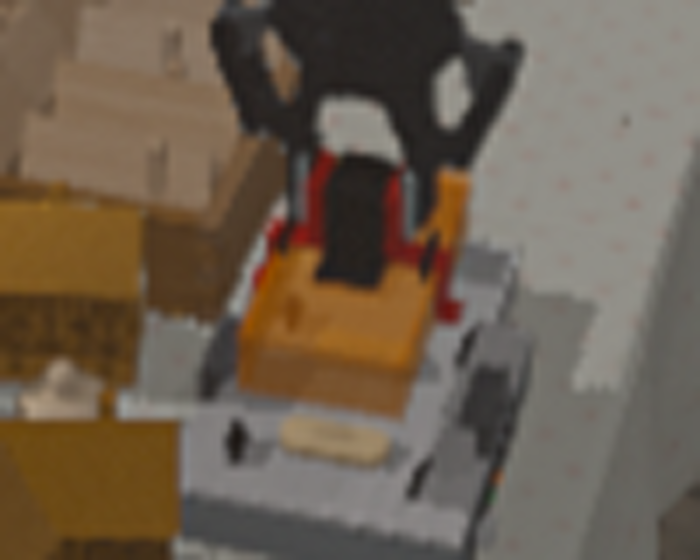

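```bash
python3 -m handwheel '[[1,0,0,0.2,0,0,0],[1,0,0,0.4,0,0,0],[1,-0.01,0,0.6,0,0,0],[1,-0.01,0,0.76,0,0,0],[1,-0.01,0,0.76,0,0,0]]'
python3 -m handwheel '[[1,0,0,0.08,0,0,0],[1,0,0,0.15,0,0,0],[1,0,0,0.15,0,0,0]]'
python3 -m handwheel '[[1,0,0,0.08,0,0,0],[1,0,0,0.15,0,0,0],[1,0,0,0.15,0,0,0]]'
```

```text
clock: 38.8
position: [495.9, 159.5, 131.1]
tool_rot: [-3.14, -0.0, 1.588]
force: [0.3, -0.9, -2.8]
opening: 39.5
clock: 39.1
position: [495.7, 159.4, 123.2]
tool_rot: [-3.14, -0.0, 1.588]
force: [0.0, -0.8, -3.2]
opening: 39.9
clock: 39.4
position: [495.4, 159.3, 115.3]
tool_rot: [-3.139, -0.0, 1.588]
force: [0.6, -0.5, -3.0]
opening: 39.9
```

```bash
python3 -m handwheel '[[1,0,-0.01,0.03,0,0,0],[1,0,-0.01,0.06,0,0,0],[1,0,-0.01,0.06,0,0,0]]'
python3 -m handwheel '[[1,0,0,0.01,0,0,0],[1,0,0,0.02,0,0,0],[1,0,0,0.02,0,0,0]]'
```

```text
clock: 39.7
position: [494.9, 159.4, 113.0]
tool_rot: [-3.14, -0.0, 1.588]
force: [-3.7, 0.1, 6.5]
opening: 39.5
clock: 40.0
position: [494.9, 159.4, 112.9]
tool_rot: [-3.14, -0.0, 1.588]
force: [-5.1, -1.0, 12.3]
opening: 39.7
```

```bash
python3 -m handwheel '[[0.3,0,0,0,0,0,0],[0,0,0,0,0,0,0],[-0.5,0,0,0,0,0,0],[-1,0,0,0,0,0,0],[-1,0,0,0,0,0,0],[-1,0,0,0,0,0,0],[-1,0,0,-0.8,0,0,0],[-1,0,0,-1.8,0,0,0],[-1,2,0,-2.8,0,0,0],[-1,3,0,-2.8,0,0,0],[-1,4,0,-2.8,0,0,0],[-1,4,0,-2.8,0,0,0]]'
python3 - <<'E'
from h import *
c=bot.capture('top');i=c['image'][:,:,::-1]
o=np.zeros((600,800,3),np.uint8)
o[:420,:]=cv2.resize(i[210:263,215:315],(800,420),interpolation=cv2.INTER_CUBIC)
o[420:500,:500]=cv2.resize(i[243:259,400:500],(500,80))
c=bot.capture('side');i=c['image'][:,:,::-1]
p=proj(c,[496,159,80]).astype(int)
o[300:,400:]=cv2.resize(i[p[1]-22:p[1]+23,p[0]-30:p[0]+30],(400,300),interpolation=cv2.INTER_CUBIC)
cv2.imwrite('pics/t10.png',o)
E
```

```text
clock: 41.2
position: [491.8, 353.4, 252.9]
tool_rot: [-3.142, -0.001, 1.587]
force: [0.6, 0.0, -0.2]
opening: 85.6
```

View pics/t10.png

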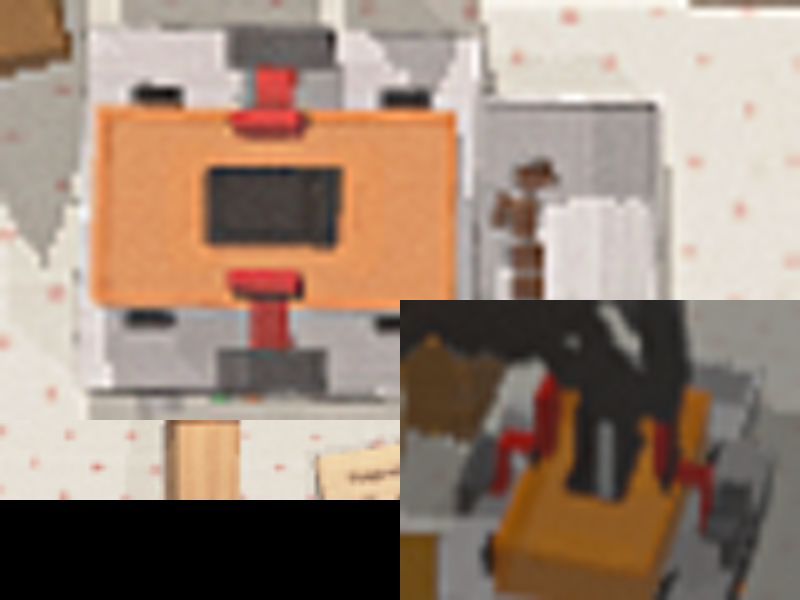

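```bash
python3 - <<'E'
from h import *
c=bot.capture('top')
A=lambda p:np.array(p)/[8,420/53]+[215,210]-.44
for z in (74,78):print(fit(c,rect(74,134,z),[A(p) for p in[(97,106),(457,112),(453,308),(92,303)]],[495,158,0]))
bot.hand_in()
E
```

```text
(array([4.95556462e+02, 1.58948922e+02, 1.24874813e-02]), np.float64(0.05596834714143631))
(array([4.95353639e+02, 1.58653877e+02, 1.24793761e-02]), np.float64(0.09274295223104102))
the job is handed in; nothing more can be done
```

The job is done and handed in at about 41 s on the robot's clock, well inside the 208 s limit.

**What I did**
- **Cover off:** I pinched both catches together, lifted the cover and set it flat on the table.
- **Scraping:** One stroke of the sanding block pushed all 5 chips into the pan. I then laid the block on the table to the right, clear of the box.
- **Fobs:** There were two fobs. I laid both flat on the clean bed, side by side.
- **Cover on:** I lowered the cover back with the pads squeezed and pressed it down until it touched. Then I let go and moved the gripper clear.

**Last checks**
- **Cover position:** It fits at (495.6, 158.9) mm with a yaw of 0.012 rad. The box is at (495.7, 159.5) mm and 0.017 rad, so the cover is within about 1 mm of centre.
- **Cover height:** It bottomed at a tool height of 112.9 mm. I had expected 112.5 mm.
- **Catches:** Both look sprung out under their keepers in the last picture. I could only see this by eye, as there is no catch reading.
- **Chips:** The last full view of the pan, taken before the cover went back on, showed all five chips in it. In the final picture an inset hid the pan's front part, but the chips still in view had not moved.
- **Jar and mug:** I did not go near them, but I did not re-measure where they stand.

No check failed. The one disagreement was the first camera fit on the handle, which was poor (2.4 px), so I relied on the roof corners instead.

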